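Roll a glass bottle up the ramp of a bottle roller

ROBOT

A 7-joint arm with a two-finger parallel gripper is mounted at the origin on a cart in front of the work surface, level with it; the furniture and walls round the work are solid. World frame = base frame: x ahead of the robot, y to its left, z up, the work surface at z = 0. Lengths are in mm, angles in rad, forces in N, time in s.
With the tool pointing down it reaches from about 400 to 875 mm from the base axis. Payload 19.3 kg.
Tool frame: the origin (TCP) lies at the very end of the fingers, on their centre line; the grasp point (between the pads) lies 19 mm behind it (grip_point_offset is the z of the grasp point in the tool frame, in mm); z points along the fingers, y is the line along which they close (so a half turn about z gives the same grasp; the last joint's range is limited). The gripper opens to 85 mm and grips with 20 to 120 N. Pads are 22 mm wide; open, the fingers measure 114 mm over their backs; the gripper's body (76 mm by 85 mm) begins 54 mm behind the grasp point. The pads swing forward as they close: fully open they stand 13 mm farther back than shut.
Start: joints at [-1.298, 0.521, -0.036, 1.599, 0.021, 1.021, -0.113], TCP at [210.096, 588.62, 200.291] pointing down, gripper open.
Joint ranges: [-2.91, 2.91], [-0.3, 2.13], [-1.5, 1.42], [0.17, 2.43], [-1.26, 4.41], [0.16, 1.93], [-2.52, 2.52]. Speed limits (rad/s): [1.89, 1.89, 2.39, 2.39, 3.01, 3.01, 3.01].

INTERFACE

Orientations are given as a 3x3 rotation matrix whose columns are the frame's x, y, z axes.
In Python, from workcell import movep, movel, goto_joints, open_gripper, clamp, wait, inverse_kinematics, read_state, camera, PlanningError, finish_job, grip_point_offset gives the robot as it stands. Calls block until the motion is done:
- movep(position, orientation): joint-space move of the TCP to a pose.
- movel(position, frame=None, max_speed=150, guard=None): straight line of the TCP; frame=None keeps the orientation; max_speed is the mean speed in mm/s. With guard (N) it stops when the force on the tool has changed by that much, and returns True; else False.
- goto_joints(angles): joint-space move.
- open_gripper() and clamp(): open the fingers fully, or close them until they stop; the grip force is fixed at half the most.
- wait(seconds).
- inverse_kinematics(position, orientation): joint angles nearest the present ones, or None.
- read_state(): the state.
- camera(name): name is "scene" or "top"; returns a dict with "image" (420x560x3 uint8, blue, green, red), "range_z" (420x560 float32, mm along the optical axis (not along the pixel's ray), 0 where there is no reading), "fx", "fy", "cx", "cy" (pixels), "dist_coeffs" ([k1, k2, p1, p2, k3] as OpenCV has them; the pictures are not rectified), "cam_to_world" (4x4, takes a point from camera to world coordinates). Camera axes: x right, y up, looking along -z (the intrinsics and any distortion apply to the point x, -y, -z); pixel columns grow to the right and rows downward; lengths in mm; the calibration is good to about 2 mm. A picture is of the moment at which its call begins.
A pose or a line that the arm cannot do raises PlanningError and nothing moves.
- finish_job(): hands the job in; it is judged then, once.
The state is a dict: "time": time; "qpos": joint angles; "qvel": joint speeds; "joint_efforts": joint torques, N m; "eef_pos": TCP position; "tool_rot": TCP orientation; "ft_force": force on the tool from outside, world axes, zero at the start; "torque": the same for the moment, N m; "finger_gap": finger opening in mm; "gripper_force": force on a finger pad.
Only numpy, scipy, OpenCV 4.12 (cv2) and the standard library are available. Lean on these libraries where they do the work, as an engineer would, in place of code of your own. Each camera call takes 0.05 s, during which the arm holds its last target. There are 200 camera calls.

TASK

Push the amber glass bottle that lies at the foot of the white bottle roller up the ramp, until it drops between the two black rollers at the top, in front of the stop, and lies square and still there. Keep it rolling or sliding on the ramp, slowly and steadily, no faster than about 10 cm a second, with the fingers behind it all the way: never grip or lift it, never let it run back down, and do not shove it hard. Leave the timer, marker, cap, dish and tip box round it where they are, and finish with the hand clear.

Things in the scene. Friction and masses are not known exactly. Their poses are not given: they have to be found in the camera images.
- amber_bottle: amber glass roller bottle, a plain cylinder lying on its side: glass 60 mm in diameter, 120 mm long, white paper band round the middle, a blue cap (52 mm in diameter, 16 mm long) on each end, 152 mm overall; 0.2 to 0.4 kg, smooth. Origin at its very centre, its x along the cylinder; it turns about x as it rolls. It starts still on the flat foot of the roller, across the lane (up to 4 degrees askew).
- bottle_roller: bottle roller with loading ramp, fixed: white, 180 mm wide (x), 300 mm long (y); origin at the centre of its underside, z up. UPHILL IS ITS -y DIRECTION. Flat foot 8 mm above the bench from y +142 to +70 mm, lip at y +146 mm (14 mm high, 8 thick). The bottle starts with its axis at y +85 to +105 mm. Grey side cheeks, 12 mm higher than the lane, leave a lane 164 mm wide (x -82 to +82 mm).
- ramp_foot (a point): middle of the lane where the 9 degree ramp begins, on its surface: 8 mm above the bench, y +70 mm of the roller; axes as those of the bottle roller. A bottle let go on the ramp rolls back down at once.
- ramp_top (a point): middle of the lane at the upper end of the ramp, on its surface: 28 mm above the bench, y -56 mm of the roller; axes as those of the bottle roller. Just beyond are two fixed black rollers across the lane, 16 mm in diameter, axes at y -62 and -98 mm, tops level with the ramp's end.
- seat (a point): where the bottle's centre must end, y -80 mm of the roller, 54 mm above the bench: in the hollow between the rollers, 2 mm short of the stop, a black pad (y -112 mm) on the white housing (74 mm high, y -114 to -150 mm; its knob reaches 85 mm). The centre passes over the front roller (58 mm up) 18 mm before, then drops 4.5 mm into the hollow and stays. Axes as those of the bottle roller.
- timer: bystander: white bench timer standing beside the near side of the bottle roller, 24 x 70 x 66 mm (66 high), origin at the centre of its underside
- red_marker: bystander: red marker pen lying beside the near side of the bottle roller, 16 x 128 x 14 mm, origin at the centre of its underside
- green_cap: bystander: dark green screw cap on the bench beyond the far side of the bottle roller, 35 mm in diameter, 12 high, origin at the centre of its underside
- dish: bystander: petri dish on the bench to the right of the bottle roller, 90 mm in diameter, 12 high, origin at the centre of its underside
- grey_box: bystander: smoke-grey tip box on the bench to the left of the bottle roller, 89 x 120 x 65 mm (65 high), origin at the centre of its underside

How it is judged:
By the outcome, as a careful person would: the job done as asked, in the order asked, and still so for the second after the job is handed in, with the robot touching nothing.
It also fails if it takes over 35 s, if anything falls off the work surface, if the arm or the gripper's body presses on something with over 40 N, if the wrist force passes 120 N, or if a joint passes its speed limit or range.

## Working session

There is one attempt and no reset: what is moved stays moved. The work goes in short steps, each a Python script; the robot and the scene stay as the last script left them, time stands still between calls to the robot, and variables do not carry over. Pictures are saved under pics/ and viewed, at most 10 in all, crops included, and the job is handed in when it is done.

```bash
mkdir -p pics; ls; python3 - <<'E'
from workcell import *
import cv2, numpy as np
for n in ("scene","top"):
    c=camera(n); cv2.imwrite(f"pics/{n}0.png",c["image"]); np.savez(f"{n}0.npz",**c)
    print(n,c["fx"],c["fy"],c["cx"],c["cy"],c["dist_coeffs"],np.round(c["cam_to_world"],3).tolist(),(c["range_z"]>0).mean())
s=read_state();print(s["time"],s["tool_rot"],s["ft_force"],grip_point_offset)
E
```

```text
pics
scene 539.4992681520674 539.4992681520674 288.0292235888982 215.11395138879035 [-0.21623382  0.          0.          0.          0.        ] [[0.492, 0.355, -0.795, -587.39], [-0.87, 0.185, -0.456, -847.934], [-0.015, 0.916, 0.4, 654.025], [0.0, 0.0, 0.0, 1.0]] 0.9960331632653061
top 499.6193589826838 499.6193589826838 282.0553908060958 206.51363176331 [-0.04268901  0.          0.          0.          0.        ] [[-0.029, 0.996, -0.081, 433.053], [-1.0, -0.029, 0.005, -201.59], [0.002, 0.081, 0.997, 1220.809], [0.0, 0.0, 0.0, 1.0]] 0.996062925170068
0.1 [[-9.41823182e-01  3.36108641e-01 -2.75404485e-04]
 [ 3.36108745e-01  9.41822653e-01 -1.00124345e-03]
 [-7.71443926e-05 -1.03556015e-03 -9.99999461e-01]] [ 0.65165547  0.42220397 -0.09221335] -18.700000000000003
```

View pics/top0.png

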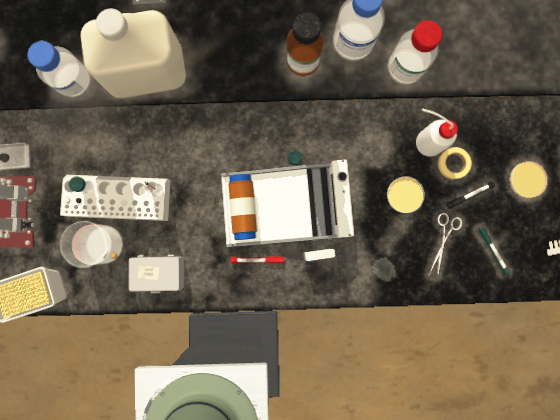

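View pics/scene0.png

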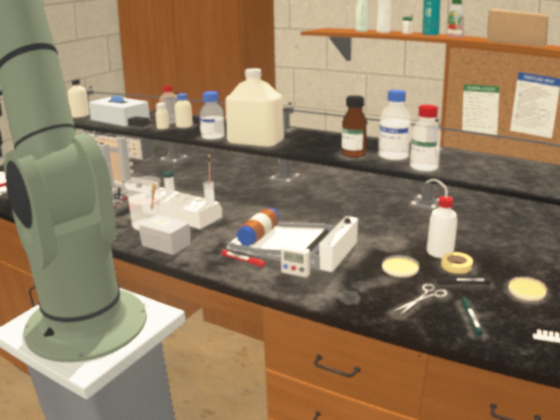

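The top view shows the roller at about cols 222–353, rows 160–247, with the bottle at (242,207); uphill is image right, roughly world −y. The scene view shows the timer and marker on the near side. I'll push with the fingers open, two contacts on the glass, along the lane. First I measure the lane and bottle.

```bash
cat > vis.py <<'E'
import numpy as np, cv2
def rays(c,uv):
    K=np.array([[c["fx"],0,c["cx"]],[0,c["fy"],c["cy"]],[0,0,1.]])
    p=cv2.undistortPoints(np.asarray(uv,float).reshape(-1,1,2),K,np.asarray(c["dist_coeffs"])).reshape(-1,2)
    return np.c_[p[:,0],-p[:,1],-np.ones(len(p))]
def plane(c,uv,z):
    T=np.asarray(c["cam_to_world"]); d=rays(c,uv)@T[:3,:3].T; o=T[:3,3]
    return o+d*((z-o[2])/d[:,2])[:,None]
def cloud(c):
    T=np.asarray(c["cam_to_world"]); h,w=c["range_z"].shape
    v,u=np.mgrid[:h,:w]; r=rays(c,np.c_[u.ravel(),v.ravel()])*c["range_z"].reshape(-1,1)
    return (r@T[:3,:3].T+T[:3,3]).reshape(h,w,3)
def bottle(c,z=38,box=(150,210,265,370)):  # rows r0:r1, cols
    r0,c0,r1,c1=box; hsv=cv2.cvtColor(c["image"],cv2.COLOR_BGR2HSV)[r0:r1,c0:c1]
    out=[]
    for lo,hi in (((100,120,60),(125,255,255)),((4,120,60),(20,255,255))):
        m=cv2.inRange(hsv,lo,hi); n,l,s,ce=cv2.connectedComponentsWithStats(m)
        out.append([(ce[i]+[c0,r0],s[i,4]) for i in range(1,n) if s[i,4]>15])
    return out
E
python3 - <<'E'
from vis import *
c=dict(np.load("top0.npz")); P=cloud(c)
print("bench z",np.median(P[270:285,230:300,2]))
for k,l in zip(("blue","amber"),bottle(c)):
    for uv,a in l: print(k,uv.round(1),a,plane(c,[uv],55).round(1))
# housing top
sub=P[140:265,205:370].reshape(-1,3)
hs=sub[(sub[:,2]>66)&(sub[:,2]<80)&(sub[:,1]<-230)]; print("housing",len(hs),cv2.minAreaRect(hs[:,:2].astype(np.float32)))
H=np.clip(P[140:265,205:370,2]*2.5,0,255).astype(np.uint8)
im=np.hstack([cv2.resize(c["image"][140:265,205:370],None,fx=2.4,fy=4,interpolation=2),cv2.cvtColor(cv2.resize(H,None,fx=2.4,fy=4,interpolation=0),cv2.COLOR_GRAY2BGR)])
cv2.imwrite("pics/h.png",im)
E
```

```text
bench z -0.08244856023964076
blue [239.6 177.1] 123 [[ 600.1 -109.1   55. ]]
blue [244.2 235.2] 138 [[ 463.2 -116.9   55. ]]
amber [240.7 189. ] 392 [[ 571.7 -111.2   55. ]]
amber [243.4 223. ] 409 [[ 491.8 -115.8   55. ]]
housing 1230 ((508.5713195800781, -336.50177001953125), (90.7775650024414, 247.4447784423828), 72.75631713867188)
```

View pics/h.png

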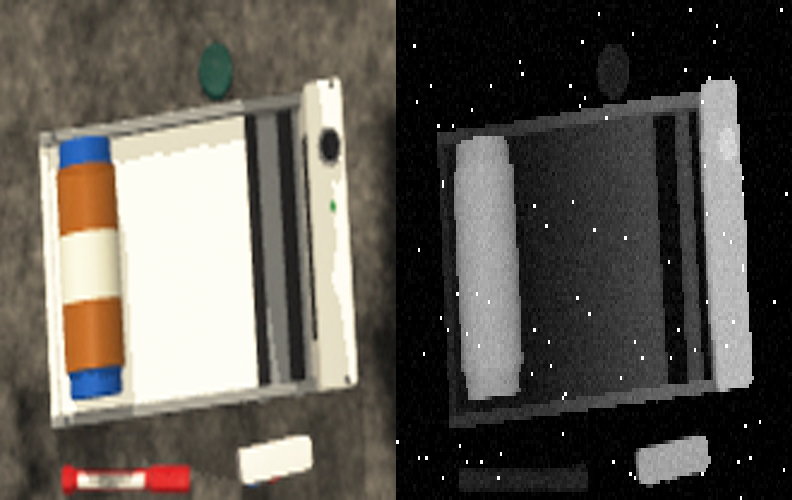

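The crop shows the depth map is clean apart from speckle: housing at the right, bottle at the left in the foot, both slightly rotated, and the timer and marker separate from the roller.

```bash
cat >> vis.py <<'E'
def comp(P,m,area_min=300):
    n,l,s,ce=cv2.connectedComponentsWithStats(m.astype(np.uint8)); i=1+np.argmax(s[1:,4])
    return P[l==i]
def rect(Q): return cv2.minAreaRect(np.ascontiguousarray(Q[:,:2],dtype=np.float32))
def load(c):
    c=dict(c); c["range_z"]=cv2.medianBlur(np.asarray(c["range_z"],np.float32),3)
    return cloud(c)[140:265,205:370]
E
python3 - <<'E'
from vis import *
P=load(np.load("top0.npz")); z=P[...,2]
h=comp(P,(z>67)&(z<80)&(P[...,1]<-250)); print("housing",rect(h), np.median(h[:,2]))
print("foot",rect(comp(P,z>6)))
b=comp(P,(z>50)&(P[...,1]>-200)); print("bottle",rect(b),b[:,2].max())
b=b[b[:,2]>60]; print("bottle top",rect(b))
u=np.linalg.svd(b[:,:2]-b[:,:2].mean(0),full_matrices=False)[2][0]; print(u,b.mean(0))
from workcell import *
for s in (1,-1):
    a=np.deg2rad(-3.5); R=np.array([[0,s,0],[s,0,0],[0,0,-1.]])
    for p in ([535,-60,120],[535,-60,20],[525,-260,35]): print(s,p,inverse_kinematics(p,R))
E
```

```text
housing ((542.626708984375, -346.9272766113281), (179.7175750732422, 37.662803649902344), 3.0698063373565674) 73.64693703355726
foot ((555.8565063476562, -214.9227294921875), (220.74533081054688, 299.84521484375), 3.1289374828338623)
bottle ((531.2305297851562, -113.47795867919922), (152.43719482421875, 55.86920166015625), 3.6545801162719727) 69.9902963623158
bottle top ((531.5042114257812, -113.92707824707031), (151.00794982910156, 44.07036590576172), 3.2940309047698975)
[-0.99811706 -0.06133787] [ 530.35848908 -114.05062609   65.07568941]
1 [535, -60, 120] [-0.34508782  0.54060947  0.48071289  1.92265977 -0.3521713   0.76139982
  0.33538545]
1 [535, -60, 20] [-0.2129989   0.68110347  0.29911207  1.96826612 -0.36647823  0.5442681
  0.33939708]
1 [525, -260, 35] [ 0.02142794  0.75160451  0.50011631  1.84423796 -0.54372758  0.68531625
  0.83901447]
-1 [535, -60, 120] [-0.7344853   0.89872057  1.22357578  1.93914722 -0.9880702   1.07854547
 -2.20968599]
-1 [535, -60, 20] [-0.63614705  0.97156497  1.00529578  1.9880193  -1.12134242  0.88528192
 -2.13152103]
-1 [525, -260, 35] [-0.32124023  1.14589039  1.21678195  1.86014887 -1.22800939  1.13698344
 -1.75606985]
```

```bash
cat > rob.py <<'E'
from workcell import *
import numpy as np
a=np.deg2rad(3.1); X=np.array([np.cos(a),np.sin(a),0]); Y=np.array([-np.sin(a),np.cos(a),0])
O=np.array([535.5,-215.1,0]); R=np.c_[Y,X,[0,0,-1]]
def W(x,y,z): return O+x*X+y*Y+[0,0,z]
E
python3 - <<'E'
from vis import *
from rob import *
c=dict(np.load("top0.npz")); c["range_z"]=cv2.medianBlur(c["range_z"],3); P=cloud(c)
m=(P[...,1]>-100)&(P[...,0]>250)&(P[...,0]<720); print("max z left",P[m][:,2].max(),P[m][P[m][:,2].argmax()])
p=W(1,156,300); print(p,inverse_kinematics(p,R))
s=read_state()["eef_pos"]; 
try: movel([s[0],s[1],330]); 
except PlanningError as e: print(e)
movep(p,R); movel(W(1,156,130))
s=read_state(); print(s["time"],s["eef_pos"],s["finger_gap"])
c=camera("scene"); cv2.imwrite("pics/s1.png",cv2.resize(c["image"][130:300,170:400],None,fx=3.4,fy=3.4,interpolation=2)); np.savez("s1.npz",**c)
q=cloud(c)
rel=(q-O); x=rel@X; y=rel@Y; z=q[...,2]
m=(abs(x)<75)&(abs(y-156)<50)&(z>80)&(z<260)
for lo in range(100,260,12):
    k=m&(z>=lo)&(z<lo+12)
    if k.sum()>3: print(lo,k.sum(),"x",np.percentile(x[k],[2,98]).round(),"y",np.percentile(y[k],[2,98]).round())
print(np.percentile(z[m],[.5,1,2]))
E
```

```text
max z left 204.1400578062346 [574.21071474  71.70304434 204.14005781]
[528.06224184 -59.27420062 300.        ] [-0.48657674  0.32019046  0.63980923  1.73820693 -0.20722005  1.15149299
  0.26793591]
4.9583 [528.45643636 -59.32234653 130.67415387] 85.46950267649457
172 36 x [-54.  49.] y [144. 166.]
184 72 x [-56.  48.] y [142. 164.]
196 80 x [-57.  51.] y [143. 166.]
208 69 x [-60.  55.] y [142. 166.]
220 99 x [-74.  71.] y [141. 167.]
232 135 x [-74.  69.] y [137. 167.]
244 153 x [-73.  67.] y [136. 166.]
256 55 x [-70.  70.] y [136. 164.]
[177.29629403 178.06044945 178.66732075]
```

View pics/s1.png

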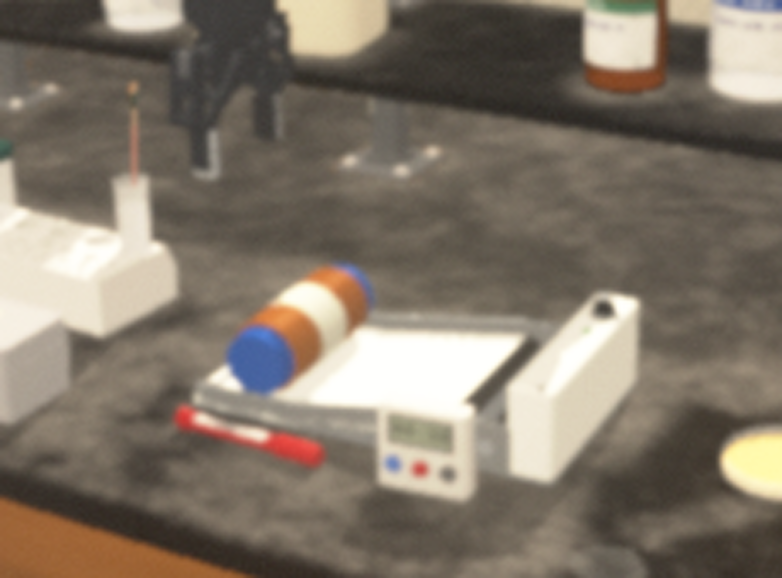

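The crop shows the gripper high behind the bottle: the near finger tip is at about (205,175). Depth puts the tips at z≈177, but I expected about 143, so I'm rechecking at rest.

```bash
cat >> rob.py <<'E'
def tips():
    from vis import cloud
    c=camera("scene"); q=cloud(c); x=(q-O)@X; y=(q-O)@Y; z=q[...,2]; s=read_state(); yt=(s["eef_pos"]-O)@Y
    m=(abs(x)<75)&(abs(y-yt)<40)&(z>s["eef_pos"][2]-15)&(z<s["eef_pos"][2]+70)
    print(s["time"],s["eef_pos"].round(1),"tip z",np.percentile(z[m],[.5,2]).round(1),"y",np.percentile(y[m],[2,98]).round(),m.sum()) if m.sum()>5 else print("none",s["eef_pos"])
    return c
E
python3 - <<'E'
from rob import *
import cv2
tips(); wait(0.3); c=tips()
cv2.imwrite("pics/s2.png",cv2.resize(c["image"][130:300,170:400],None,fx=2,fy=2,interpolation=2))
E
```

```text
5.0583 [528.5 -59.2 130.7] tip z [175.8 176.4] y [143. 165.] 138
5.4083 [528.1 -59.2 130.1] tip z [174.6 176.2] y [143. 165.] 140
```

```bash
python3 - <<'E'
from rob import *
from vis import *
c=dict(np.load("s1.npz")); T=c["cam_to_world"]; K=np.array([[c["fx"],0,c["cx"]],[0,c["fy"],c["cy"]],[0,0,1.]])
def pr(p):
    q=(np.asarray(p)-T[:3,3])@T[:3,:3]; q=q*[1,-1,-1]
    return cv2.projectPoints(q.reshape(1,3),np.zeros(3),np.zeros(3),K,c["dist_coeffs"])[0].ravel().round(1), q[2]
for n,p in dict(tip=W(-50,156,143),tipTCP=W(-50,156,130),tip175=W(-50,156,175),housing_nearfrontbottom=W(-90,-150,0),housing_top=W(-90,-150,74),capnear=W(-75,101,38),foot=W(-90,150,14)).items(): print(n,pr(p))
q=cloud(c)
for uv in ((230,181),(231,176),(249,166),(247,237)): print(uv,q[uv[1],uv[0]].round(1),c["range_z"][uv[1],uv[0]])
E
```

```text
tip (array([229.9, 193.9]), np.float64(1409.1748644682175))
tipTCP (array([230.2, 198.5]), np.float64(1414.3790488694667))
tip175 (array([229.3, 182.5]), np.float64(1396.3645644036042))
housing_nearfrontbottom (array([331.7, 273. ]), np.float64(1307.3785415192501))
housing_top (array([332.3, 245.9]), np.float64(1277.7547226198317))
capnear (array([245. , 237.7]), np.float64(1408.0513377984432))
foot (array([226.7, 244.6]), np.float64(1425.6143563673795))
(230, 181) [482.4 -60.8 177.1] 1400.2592
(231, 176) [474.  -71.1 195.2] 1381.6868
(249, 166) [571.  -62.6 192.1] 1463.8375
(247, 237) [ 453.2 -126.1   42.5] 1401.1775
```

```bash
python3 - <<'E'
from rob import *
import cv2
print(movel(W(1,156,40),guard=6)); c=tips()
print(read_state()["ft_force"])
cv2.imwrite("pics/s3.png",cv2.resize(c["image"][150:300,170:370],None,fx=4,fy=4,interpolation=2)); np.savez("s3.npz",**c)
E
```

```text
False
6.2083 [528.6 -59.4  40.8] tip z [33.7 39.1] y [116. 165.] 152
[-0.45109827  0.10945516  0.930498  ]
```

View pics/s3.png

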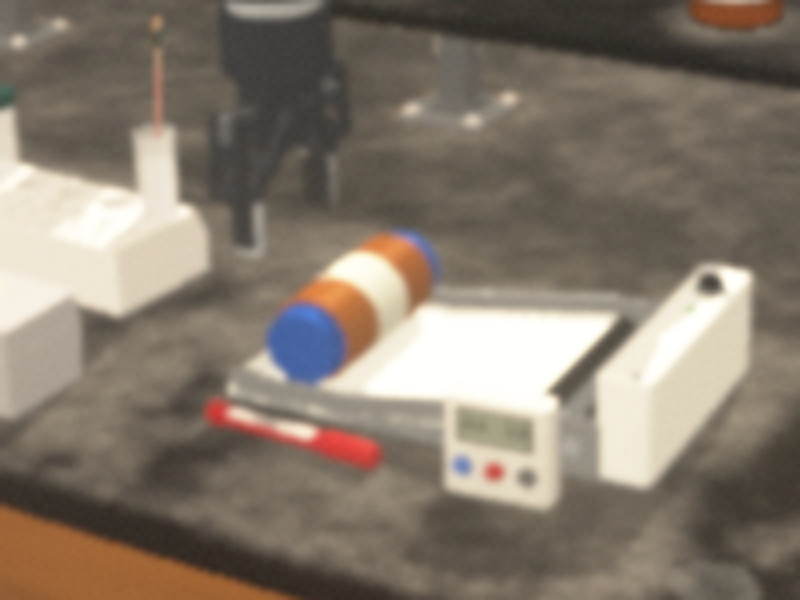

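The near fingertip is at crop (250,250), well above the lip. The measured tips sit about 45 mm above the reported TCP, so I'll profile the gripper from this depth image before going lower.

```bash
python3 - <<'E'
from rob import *
from vis import *
c=dict(np.load("s3.npz")); q=cloud(c); x=(q-O)@X; y=(q-O)@Y; z=q[...,2]
m=(abs(x)<90)&(abs(y-156)<75)
m[:, :]&=(c["image"].astype(int).max(2)-c["image"].min(2)<60)
for lo in range(70,260,10):
    k=m&(z>=lo)&(z<lo+10)
    if k.sum()>3: print(lo,k.sum(),"x",np.percentile(x[k],[3,97]).round(),"y",np.percentile(y[k],[3,97]).round())
for p in ([0,156,-22],[0,50,-16],[0,-39,-4]): print(inverse_kinematics(W(*p),R))
E
```

```text
70 6 x [-9.  8.] y [ 96. 103.]
80 17 x [-49.  49.] y [144. 164.]
90 53 x [-56.  49.] y [143. 164.]
100 57 x [-56.  49.] y [142. 164.]
110 59 x [-56.  49.] y [143. 164.]
120 49 x [-56.  52.] y [142. 163.]
130 79 x [-74.  69.] y [141. 164.]
140 105 x [-73.  70.] y [138. 168.]
150 122 x [-72.  69.] y [137. 165.]
160 111 x [-71.  64.] y [135. 164.]
170 141 x [-70.  63.] y [134. 163.]
180 137 x [-70.  62.] y [139. 166.]
190 48 x [-66.  -4.] y [142. 162.]
200 85 x [-39.  10.] y [118. 171.]
210 104 x [-38.   8.] y [117. 177.]
220 103 x [-39.  14.] y [117. 177.]
230 108 x [-39.   4.] y [116. 176.]
240 130 x [-38.  11.] y [117. 185.]
250 57 x [-32.   1.] y [123. 171.]
[-0.28201613  0.7748929   0.39592047  1.99999495 -0.61612385  0.48580344
  0.62173607]
[-0.0889745   0.79026782  0.40655243  1.92780248 -0.57750089  0.54063456
  0.76876932]
[ 0.05547061  0.80971639  0.42598074  1.82755761 -0.53956332  0.62165451
  0.86591785]
```

```bash
python3 - <<'E'
from rob import *
from vis import *
print(movel(W(1,156,-21),max_speed=60,guard=5)); s=read_state(); print(s["time"],s["eef_pos"],s["ft_force"])
print(movel(W(1,144.5,-21),max_speed=20,guard=5)); s=read_state(); print(s["time"],s["eef_pos"],s["ft_force"])
c=camera("scene"); q=cloud(c); x=(q-O)@X; y=(q-O)@Y; z=q[...,2]
m=(abs(x)<90)&(abs(y-144)<30)&(c["image"].astype(int).max(2)-c["image"].min(2)<60)
for lo in range(10,70,6):
    k=m&(z>=lo)&(z<lo+6)
    if k.sum()>3: print(lo,k.sum(),"x",np.percentile(x[k],[3,97]).round(),"y",np.percentile(y[k],[3,97]).round())
t=camera("top"); P=load(t); b=comp(P,(P[...,2]>50)&(P[...,2]<75)&(P[...,1]<-90)&(P[...,1]>-200)); print(rect(b))
cv2.imwrite("pics/s4.png",np.hstack([cv2.resize(c["image"][170:270,190:290],(400,400),interpolation=2),cv2.resize(t["image"][150:270,180:300],(400,400),interpolation=2)]))
E
```

```text
False
7.375 [528.26592833 -59.31513624 -20.70482401] [ 0.31872186 -0.00896199 -1.01304315]
False
8.1 [528.67668202 -70.73404545 -21.00306164] [ 0.81858627  1.05227703 -0.98819088]
10 27 x [-90. -51.] y [116. 147.]
16 13 x [-90. -71.] y [116. 143.]
22 6 x [-78. -46.] y [116. 153.]
28 6 x [-81. -50.] y [119. 150.]
34 12 x [-80.  47.] y [123. 152.]
40 21 x [-67.  47.] y [131. 153.]
46 29 x [-58.  46.] y [132. 155.]
52 30 x [-57.  49.] y [130. 154.]
58 37 x [-72.  53.] y [116. 154.]
64 31 x [-58.  63.] y [114. 151.]
((530.909912109375, -118.02129364013672), (53.820491790771484, 152.59930419921875), 89.7612533569336)
```

View pics/s4.png

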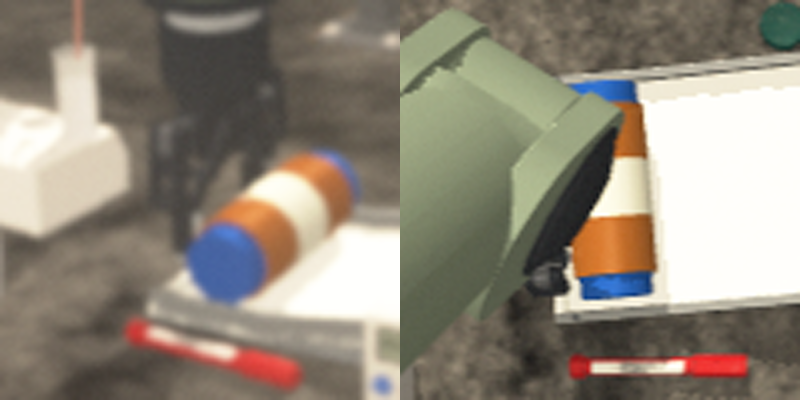

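The fingers are right behind the bottle: finger front at y≈132, bottle rear at about 131, tips at z≈25, both on the glass. Now one smooth push up.

```bash
python3 - <<'E'
from rob import *
from vis import *
print(movel(W(1,-35,-1),max_speed=34,guard=15)); s=read_state(); print(s["time"],s["eef_pos"],(s["eef_pos"]-O)@Y,s["ft_force"])
c=camera("scene"); t=camera("top"); np.savez("t5.npz",**t)
cv2.imwrite("pics/s5.png",np.hstack([cv2.resize(c["image"][170:290,220:340],(400,400),interpolation=2),cv2.resize(t["image"][140:260,240:360],(400,400),interpolation=2)]))
E
```

```text
False
13.6583 [ 538.38550926 -249.97676128   -1.00185759] -34.981769993587854 [-0.08275614  0.55636205  0.64174397]
```

View pics/s5.png

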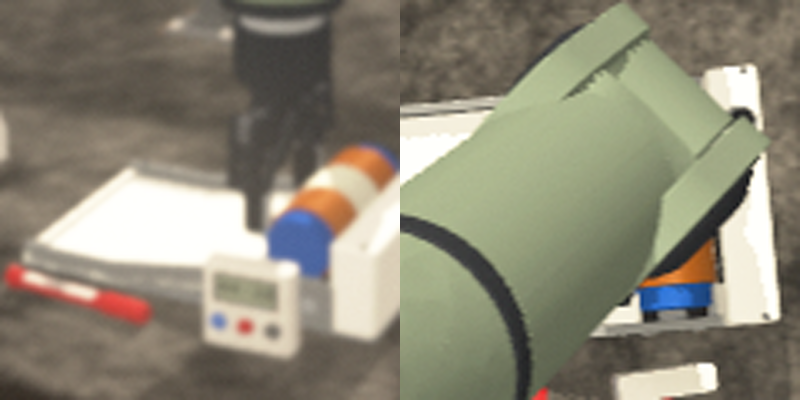

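The bottle looks seated against the housing, with the fingers just behind it. I'll back off slowly, rise and check.

```bash
python3 - <<'E'
from rob import *
from vis import *
movel(W(1,10,4),max_speed=40); movel(W(1,20,190),max_speed=120); movel(W(1,200,220),max_speed=150)
s=read_state(); print(s["time"],s["eef_pos"],s["ft_force"])
c=camera("scene"); t=camera("top")
P=load(t); z=P[...,2]; ly=(P-O)@Y
b=comp(P,(z>66)&(ly>-110)&(ly<-30)&(z<95)); r=rect(b); p=np.array([*r[0],0])-O; print(r,"local",p@X,p@Y,"top z",np.percentile(b[:,2],95))
cv2.imwrite("pics/s6.png",np.hstack([cv2.resize(c["image"][170:290,220:340],(400,400),interpolation=2),cv2.resize(t["image"][140:270,230:360],(400,400),interpolation=2)]))
E
```

```text
18.1083 [525.59560089 -16.13636147 219.92350991] [ 1.43824202 -0.35036624  0.09389194]
((541.0879516601562, -296.2806396484375), (152.1487579345703, 55.74052047729492), 2.2984042167663574) local 1.1896220151439625 -81.36403540230039 top z 83.94700830972131
```

View pics/s6.png

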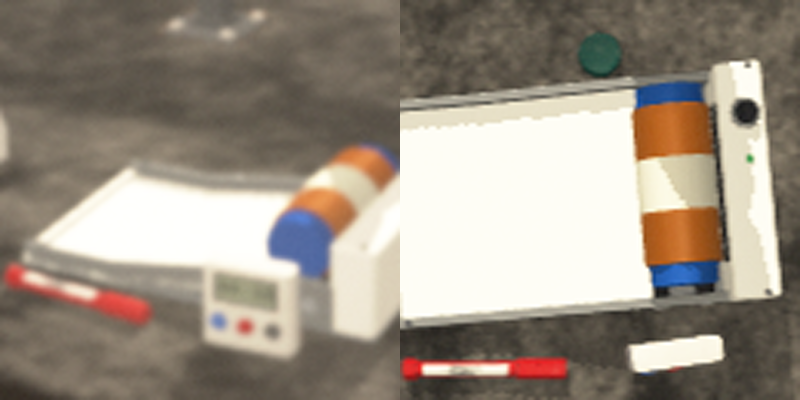

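The bottle lies square in the hollow: top at z≈84 (so the centre is at 54), local y≈−81. The bystanders have not moved and the hand is clear.

```bash
python3 -c "
from workcell import *
print(finish_job())"
```

```text
the job is handed in; nothing more can be done
None
```

The amber bottle was pushed up the ramp in one slow stroke and now lies square between the two rollers in front of the stop; the things round it look undisturbed, the hand is clear, and the job was handed in at about 18 s.

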